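# Load the chemistry analyser's reagent disc with two bottles, an adapter sleeve and a vial

### The job

Load the analyser's grey reagent disc, working from the sample cup that already stands in one of its four pockets: the brown bottle goes in the pocket straight across from the cup, and the amber dropper bottle in the pocket next to the cup going clockwise as seen from above. The loose white adapter sleeve goes, foot down, in the remaining pocket, and the small vial stands in that sleeve. Everything ends upright and fully down in its place; leave the cup, the two cartons and the timer beside the work alone.

Things in the scene. Friction and masses are not known exactly. Their poses are not given: they have to be found in the camera images.
- reagent_disc: Grey round reagent disc, 156 mm, firmly placed, any yaw. Origin: centre of underside, z up. Middle knob 25 mm wide, 44 mm high. Four pockets, 56 mm inside, floors at z 5 mm, in collars 61 mm outside with top at z 15 mm; centres in the disc frame: (+45,0) mm filled (sample cup), (0,-45) next clockwise from above, (-45,0) straight across, (0,+45) the remaining one.
- sample_cup: Small pale open sample cup, 26 mm across the rim, 28 mm tall, standing in the disc's +x pocket in a white sleeve that is fixed to the disc (shaped like the loose one: 42 mm barrel, rim at z 35 mm, inner floor at z 13 mm of the disc); not to be disturbed. Origin: centre of its underside, z up.
- brown_bottle: Brown glass reagent bottle with a white screw cap, upright on the bench, body 42 mm diameter up to 50 mm, cap about 28 mm wide, 78 mm tall, about 0.1 to 0.17 kg. Origin: centre of its underside, z up.
- dropper_bottle: Slim amber dropper bottle with a black collar and rubber bulb, upright on the bench, body 33 mm diameter up to 65 mm, collar 24 mm, bulb 13 mm wide, 102 mm tall, about 0.05 to 0.1 kg. Origin: centre of its underside, z up.
- sleeve: Loose white plastic adapter sleeve (a round cup open at the top), standing on the bench foot down: foot 44 mm diameter and 8 mm high, above it a barrel 42 mm outside and 37 mm inside, rim at 30 mm, inner floor at 8 mm; 50 g. Origin: centre of its underside, z up.
- vial: Small vial with a grey screw cap, upright on the bench, body 27 mm diameter up to 34 mm, cap about 23 mm wide, 52 mm tall, about 30 g. Origin: centre of its underside, z up.
- strip_carton: Small white carton, 48 x 63 x 37 mm high, right of the loose things; not part of the job. Origin: centre of its underside. (Keep the arm off the room here: papers on a rack 0.49 m above the bench over x 0.50 to 0.74, y -0.09 to 0.19 m, and a hand scanner 0.18 m tall at x 0.58, y 0.22 m.)
- timer: White bench timer with three buttons, 64 x 66 x 19 mm, behind the disc; not part of the job. Origin: centre of its underside.
- lancet_carton: Tall white carton, 56 x 70 x 91 mm high, farther right near the bench's front edge; not part of the job. Origin: centre of its underside.

How it is judged:
By the outcome, as a careful person would: the job done as asked, in the order asked, and still so for the second after the job is handed in, with the robot touching nothing.
It also fails if it takes over 90 s, if anything falls off the work surface, if the arm or the gripper's body presses on something with over 40 N, if the wrist force passes 120 N, or if a joint passes its speed limit or range.

### The arm

A 6-joint arm with a two-finger parallel gripper is mounted at the origin on a cart in front of the work surface, level with it; the furniture and walls round the work are solid. World frame = base frame: x ahead of the robot, y to its left, z up, the work surface at z = 0. Lengths are in m, angles in rad, forces in N, time in s.
With the tool pointing down it reaches from about 0.35 to 0.875 m from the base axis. Payload 4.2 kg.
Tool frame: the origin (TCP) lies on the centre line of the jaws, within the pads' length; the fingertips stand 14 mm ahead of it and the grasp point (between the pads) lies 5 mm behind it; z points along the fingers, y is the line along which they close (so a half turn about z gives the same grasp; the last joint's range is limited). The gripper opens to 87 mm and grips with 3 to 60 N. Pads are 19 mm wide; open, the fingers measure 117 mm over their backs; the gripper's body (75 mm by 190 mm) begins 51 mm behind the grasp point.
Start: joints at [-0.876, 0.385, 0.008, 0, -1.194, -0.259], TCP at [0.264, -0.567, 0.237] pointing down, gripper open.
Joint ranges: [-3.14, 3.14], [-1.21, 2.06], [-1.07, 1.41], [-3.16, 2.05], [-2.99, -0.16], [-3.1, 3.1]. Speed limits (rad/s): [2.79, 2.79, 3.14, 3.14, 3.14, 3.14].

### API

Orientations are given as a unit quaternion [x, y, z, w].
In Python, from rig import status, imaging, sign_off gives the robot as it stands. The module is installed in compiled form; this text tells all that it offers.
- The arm moves only by the tool carry_out, never from a script. Its argument "deltas" is one flat list of numbers, 6 for each row, row after row: the shift along the tool's x, y, z in mm, then the turn, a rotation vector about the tool's x, y, z in rad. A call has 1 to 10 rows; each row is the pose to reach, as a shift and turn from the pose commanded when the call began, along the tool's axes at that moment; what a row does not reach only later rows make up. A row lasts 1/12 s, in which the tool goes at most 41.7 mm and 7.16 degrees, less where a joint would pass 70% of its speed; a pose out of reach is approached as far as the arm can. A call with a gripper value outside its range is refused whole. "grip" is the opening, from 0 (shut) to 1 (fully open), set as the call begins (left out, the last holds). The fingers move at their own pace and stop on an object; "grip_force" is the grip in N (left out, the last holds). Time passes only in rows, so rows that repeat a pose let the fingers close. It gives the time, the measured TCP pose, the force, the opening and the grip force at its end, in the units of the state.
- status.observe(): the state, without advancing time (a new reading comes with each control period).
- imaging.grab_frame(name): name is "side" or "top"; returns (picture, depth): 384x512x3 uint8, blue, green, red; 384x512 float32, m along the optical axis (not along the pixel's ray), 0 where there is no reading.
- imaging.camera_params(name): a dict with "fx", "fy", "cx", "cy" (pixels), "dist_coeffs" ([k1, k2, p1, p2, k3] as OpenCV has them; the pictures are not rectified), "T" (4x4, takes a point from camera to world coordinates). Camera axes: x right, y down, z forward; pixel columns grow to the right and rows downward; lengths in m; the calibration is good to about 2 mm. A picture is of the moment at which its call begins. camera_params takes no time and is no camera call.
- sign_off(): hands the job in; it is judged then, once.
The state is a dict: "clock": time; "q": joint angles; "joint_vel": joint speeds; "tau": joint torques, N m; "ee_pos": TCP position; "tcp_rot": TCP orientation; "contact_force": force on the tool from outside, world axes, zero at the start; "moment": the same for the moment, N m; "finger_gap": finger opening in m; "grasp_force": force on a finger pad.
Only numpy, scipy, OpenCV 4.12 (cv2) and the standard library are available. Lean on these libraries where they do the work, as an engineer would, in place of code of your own. Each camera call takes 0.05 s, during which the arm holds its last target. There are 200 camera calls.

## Working session

There is one attempt and no reset: what is moved stays moved. The work goes in short steps, Python scripts to look and compute and a tool call to move; the robot and the scene stay as the last step left them, time stands still between calls to the robot, and variables do not carry over. Pictures are saved under pics/ and viewed, at most 14 in all, crops included, and the job is handed in when it is done.

Besides the shell and the picture viewer there is one more tool, called after "Call:" as a command line: name --argument value ..., lists and objects as JSON in quotes. carry_out: Moves the arm, as the interface text tells. Its arguments: {"type":"object","properties":{"deltas":{"type":"array","items":{"type":"number"}},"grip":{"type":"number"},"grip_force":{"type":"number"}},"required":["deltas"]}

```bash
mkdir -p pics; cat > h.py <<'E'
import numpy as np, cv2
from rig import status, imaging, sign_off
def grab(n,name=None):
    p,d=imaging.grab_frame(n)
    if name: cv2.imwrite('pics/'+name+'.png',p)
    np.savez('last_%s.npz'%n,p=p,d=d); return p,d
def K(n):
    c=imaging.camera_params(n); return np.array([[c['fx'],0,c['cx']],[0,c['fy'],c['cy']],[0,0,1.]]),np.array(c['dist_coeffs'],float),np.array(c['T'])
def ray(n,uv):
    k,dc,T=K(n); u=cv2.undistortPoints(np.array(uv,float).reshape(-1,1,2),k,dc).reshape(-1,2)
    return T[:3,3],np.c_[u,np.ones(len(u))]@T[:3,:3].T
def plane(n,uv,z):
    o,r=ray(n,uv); return o+r*((z-o[2])/r[:,2])[:,None]
def cloud(n,d):
    h,w=d.shape; uv=np.stack(np.meshgrid(np.arange(w),np.arange(h)),-1).reshape(-1,2)
    o,r=ray(n,uv); return (o+r*d.reshape(-1,1)).reshape(h,w,3)
E
python3 - <<'E'
from h import *
np.set_printoptions(precision=4,suppress=True)
grab('top','top0');grab('side','side0')
print(status.observe())
for n in('top','side'): print(K(n))
E
```

```text
{'clock': 0.1, 'q': array([-0.8764,  0.3855,  0.0068, -0.0004, -1.194 , -0.2586]), 'joint_vel': array([-0.0011, -0.0024,  0.0026,  0.0023,  0.0013, -0.0002]), 'tau': array([ -0.    , -39.1691,  18.7935,   4.2319,   0.0135,  -0.0001]), 'ee_pos': array([ 0.2636, -0.5661,  0.2356]), 'tcp_rot': array([-0.2161,  0.9764,  0.0009, -0.0003]), 'contact_force': array([ 0.2462, -0.2068, -1.8527]), 'moment': array([-0.022 , -0.0088,  0.031 ]), 'grasp_force': 0.0, 'finger_gap': 0.08671312139863509}
(array([[353.3055,   0.    , 251.2642],
       [  0.    , 353.3055, 194.1722],
       [  0.    ,   0.    ,   1.    ]]), array([-0.0741,  0.    ,  0.    ,  0.    ,  0.    ]), array([[-0.0162, -0.9883,  0.1517,  0.3226],
       [-0.9998,  0.0138, -0.0167,  0.225 ],
       [ 0.0144, -0.1519, -0.9883,  1.0566],
       [ 0.    ,  0.    ,  0.    ,  1.    ]]))
(array([[346.6555,   0.    , 255.5899],
       [  0.    , 346.6555, 191.9853],
       [  0.    ,   0.    ,   1.    ]]), array([-0.0814,  0.    ,  0.    ,  0.    ,  0.    ]), array([[-0.9998,  0.0147,  0.0126,  0.4761],
       [-0.0047,  0.4493, -0.8934,  0.9881],
       [-0.0188, -0.8933, -0.4491,  0.4503],
       [ 0.    ,  0.    ,  0.    ,  1.    ]]))
```

View pics/top0.png

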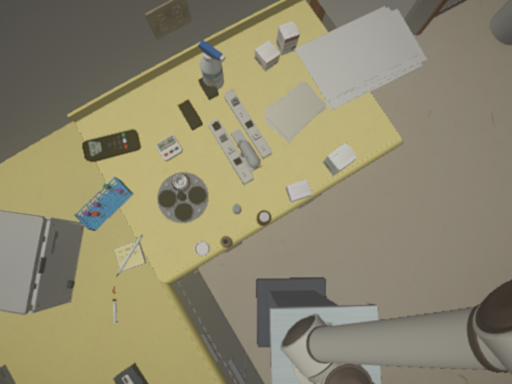

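View pics/side0.png

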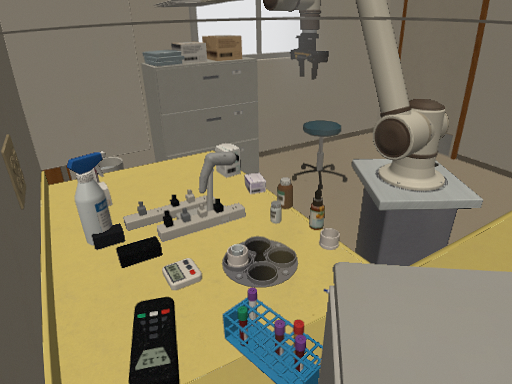

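The top view shows the disc at (183,197) with the cup near (181,182), the loose sleeve at (203,248), the dropper bottle at (227,242), the brown bottle at (264,217) and the vial at (237,209). The side view agrees, with the sleeve at (330,240), dropper (317,212), brown (286,192) and vial (277,212).

```bash
cat > m.py <<'E'
from h import *
np.set_printoptions(precision=4,suppress=True)
p=np.load('last_top.npz')['p'];d=np.load('last_top.npz')['d']
s=np.load('last_side.npz')['p'];ds=np.load('last_side.npz')['d']
for n,dd,seeds in(('top',d,dict(disc=(183,197),sleeve=(203,248),drop=(227,242),brown=(264,217),vial=(237,209),carton=(299,190))),('side',ds,dict(disc=(260,262),sleeve=(330,240),drop=(317,212),brown=(286,192),vial=(277,212)))):
    c=cloud(n,dd)
    for k,(u,v) in seeds.items():
        r=15 if k!='disc' else 45
        q=c[v-r:v+r+1,u-r:u+r+1].reshape(-1,3); w=dd[v-r:v+r+1,u-r:u+r+1].reshape(-1)>0; q=q[w]
        x0=c[v,u]; 
        m=q[:,2]>0.008
        rr=.05 if k!='disc' else .1
        m&=np.hypot(*(q[:,:2]-x0[:2]).T)<rr
        a=q[m]; lo,hi=a.min(0),a.max(0)
        print(n,k,'seed',x0,'n',m.sum(),'min',lo,'max',hi,'mid',(lo+hi)/2)
a=cv2.resize(p[145:265,140:310],None,fx=4.6,fy=4.6,interpolation=cv2.INTER_CUBIC)
cv2.imwrite('pics/topc.png',a)
a=cv2.resize(s[165:295,205:365],None,fx=4.6,fy=4.6,interpolation=cv2.INTER_CUBIC)
cv2.imwrite('pics/sidec.png',a)
E
python3 m.py
```

```text
top disc seed [0.4729 0.4062 0.0414] n 660 min [0.4021 0.337  0.008 ] max [0.5503 0.4895 0.0477] mid [0.4762 0.4133 0.0279]
top sleeve seed [0.3256 0.3519 0.0059] n 117 min [0.3081 0.3339 0.008 ] max [0.3428 0.3749 0.0332] mid [0.3254 0.3544 0.0206]
top drop seed [0.3405 0.2764 0.0946] n 119 min [0.3245 0.2648 0.0196] max [0.3582 0.2979 0.103 ] mid [0.3414 0.2813 0.0613]
top brown seed [0.4081 0.1742 0.0787] n 181 min [0.3882 0.1529 0.0144] max [0.4271 0.1931 0.0816] mid [0.4077 0.173  0.048 ]
top vial seed [0.4345 0.2495 0.0518] n 77 min [0.4237 0.2382 0.0091] max [0.4473 0.2643 0.0559] mid [0.4355 0.2512 0.0325]
top carton seed [0.4896 0.0674 0.0366] n 375 min [0.4592 0.0322 0.0084] max [0.5194 0.1027 0.0424] mid [0.4893 0.0674 0.0254]
side disc seed [0.478  0.4336 0.0147] n 1481 min [0.4044 0.3405 0.008 ] max [0.5539 0.4931 0.0458] mid [0.4791 0.4168 0.0269]
side sleeve seed [0.328  0.3756 0.0251] n 335 min [0.3037 0.3327 0.0081] max [0.3468 0.3779 0.0326] mid [0.3253 0.3553 0.0203]
side drop seed [0.3457 0.2986 0.05  ] n 418 min [0.3264 0.2737 0.0083] max [0.3611 0.3026 0.0841] mid [0.3438 0.2881 0.0462]
side brown seed [0.4095 0.196  0.0508] n 406 min [0.3919 0.1641 0.0085] max [0.4318 0.1985 0.0811] mid [0.4118 0.1813 0.0448]
side vial seed [0.4359 0.267  0.0333] n 215 min [0.4255 0.2424 0.0086] max [0.4524 0.2681 0.0554] mid [0.4389 0.2553 0.032 ]
```

```bash
python3 -c "
from h import *
print(plane('top',[(183,197),(203,248),(227,242)],0))"
```

```text
[[0.47899781 0.41360613 0.        ]
 [0.32556685 0.35262493 0.        ]
 [0.34223706 0.28144831 0.        ]]
```

View pics/topc.png

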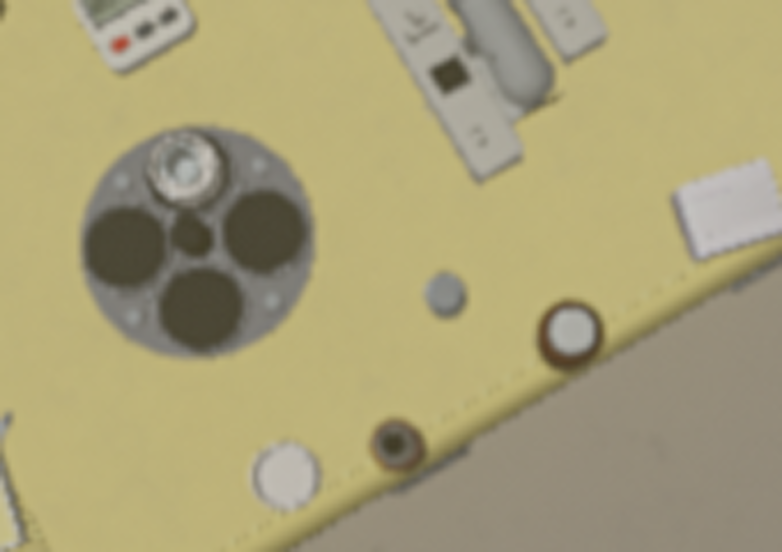

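View pics/sidec.png

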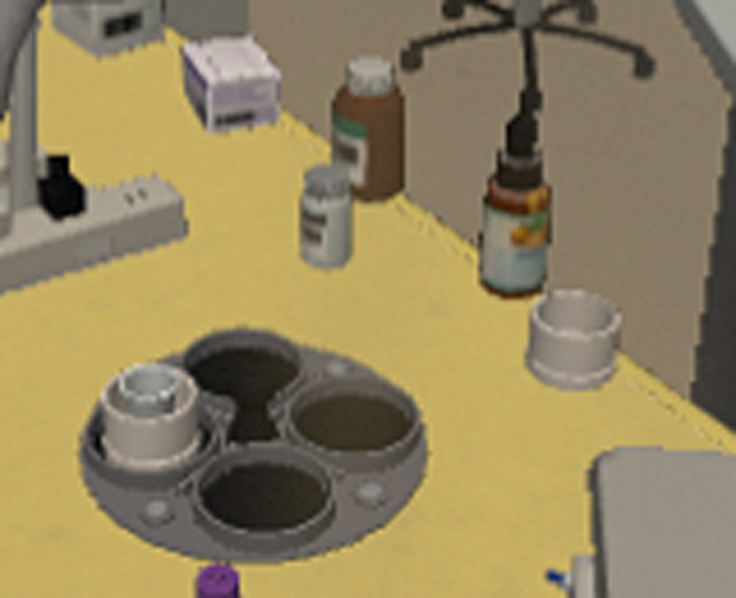

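The crops show, around the disc, the cup pocket at crop (186,168), with the right pocket (265,232) clockwise (dropper). The bottom pocket (201,308) is straight across (brown), and the left one (124,245) takes the sleeve. Next I refine these by casting rays.

```bash
cat > m2.py <<'E'
from h import *
np.set_printoptions(precision=4,suppress=True)
f=lambda c,x,y:(np.array(c)+.5)/4.6-.5+[x,y]
T=dict(brown=((572,330),.078),vial=((446,295),.052),drop=((392,443),.1),sleeve=((287,476),.03))
S=dict(brown=((372,68),.078),vial=((328,177),.052),drop=((530,92),.102),sleeve=((575,312),.03))
for k in T:
    print(k,plane('top',f(T[k][0],140,145),T[k][1]),plane('side',f(S[k][0],205,165),S[k][1]))
z=np.load('last_top.npz');p=z['p']
g=cv2.cvtColor(p,cv2.COLOR_BGR2HSV)
dark=(g[...,2]<105).astype(np.uint8); dark[:,:150]=0
big=cv2.resize(cv2.cvtColor(p,cv2.COLOR_BGR2GRAY)[145:265,140:310],None,fx=4.6,fy=4.6,interpolation=cv2.INTER_CUBIC)
cs,_=cv2.findContours((big<88).astype(np.uint8),cv2.RETR_EXTERNAL,cv2.CHAIN_APPROX_NONE)
for c in cs:
    if 2500<cv2.contourArea(c):
        e=cv2.fitEllipse(c)
        if e[0][0]<320: print('ell',e,plane('top',f(e[0],140,145),.012))
# disc outline by saturation (yellow bench vs grey)
bigc=cv2.resize(p[145:265,140:310],None,fx=4.6,fy=4.6,interpolation=cv2.INTER_CUBIC)[90:400,60:340]
m=(cv2.cvtColor(bigc,cv2.COLOR_BGR2HSV)[...,1]<65).astype(np.uint8)
dk=(cv2.cvtColor(bigc,cv2.COLOR_BGR2GRAY)<95).astype(np.uint8)
c=max(cv2.findContours(m|dk,cv2.RETR_EXTERNAL,cv2.CHAIN_APPROX_NONE)[0],key=cv2.contourArea)
e=cv2.fitEllipse(c);print('disc',e,plane('top',f(np.array(e[0])+[60,90],140,145),.005))
print('cup',plane('top',f((186,168),140,145),.038))
# side pocket centres at rim z=.015
for u in((245,385),(352,425),(265,495)): print(plane('side',f(u,205,165),.015))
E
python3 m2.py
```

```text
brown [[0.41   0.1742 0.078 ]] [[0.41   0.1779 0.078 ]]
vial [[0.4353 0.2507 0.052 ]] [[0.4382 0.2566 0.052 ]]
drop [[0.3434 0.2819 0.1   ]] [[0.3367 0.2619 0.102 ]]
sleeve [[0.3253 0.3519 0.03  ]] [[0.3252 0.3539 0.03  ]]
ell ((201.0220947265625, 307.9595642089844), (79.6038589477539, 81.69962310791016), 63.74916076660156) [[0.4335 0.41   0.012 ]]
ell ((125.95355224609375, 247.15463256835938), (78.12134552001953, 80.63874816894531), 60.090667724609375) [[0.4738 0.4594 0.012 ]]
ell ((263.475341796875, 231.17361450195312), (79.23377990722656, 80.53353881835938), 65.74542236328125) [[0.4831 0.3699 0.012 ]]
disc ((136.9917449951172, 151.98463439941406), (229.6392364501953, 236.7130126953125), 55.79231262207031) [[0.4776 0.4144 0.005 ]]
cup [[0.5206 0.4162 0.038 ]]
[[0.4822 0.3876 0.015 ]]
[[0.4349 0.4186 0.015 ]]
[[0.474  0.4654 0.015 ]]
```

```bash
cat > d.py <<'E'
import sys
from h import *
from scipy.spatial.transform import Rotation as R
# usage: d.py x y z(mm) yaw_of_tool_y(deg): delta in tool axes from the measured pose
x,y,z,yaw=map(float,sys.argv[1:5]); s=status.observe()
r=R.from_quat(s['tcp_rot']); a=np.radians(yaw)
M=np.c_[[np.sin(a),-np.cos(a),0],[np.cos(a),np.sin(a),0],[0,0,-1]]
t=r.inv().apply(np.array([x,y,z])/1000-s['ee_pos'])*1000
rv=(r.inv()*R.from_matrix(M)).as_rotvec()
print('d',np.round(t,1),'rv',np.round(rv,3),'pos',np.round(s['ee_pos']*1000,1),'q6',s['q'].round(2),'gap',round(s['finger_gap']*1000,1),'gf',s['grasp_force'],'F',s['contact_force'].round(1),'t',s['clock'])
E
python3 d.py 410 175.5 170 100
```

```text
Traceback (most recent call last):
  File "d.py", line 9, in <module>
    rv=(r.inv()*R.from_matrix(M)).as_rotvec()
                ~~~~~~~~~~~~~^^^
  File "scipy/spatial/transform/_rotation.pyx", line 1143, in scipy.spatial.transform._rotation.Rotation.from_matrix
ValueError: Non-positive determinant (left-handed or null coordinate frame) in rotation matrix 0: [[ 0.98480775 -0.17364818  0.        ]
 [ 0.17364818  0.98480775  0.        ]
 [ 0.          0.         -1.        ]].
```

```bash
sed -i 's/\[np.sin(a),-np.cos(a),0\]/[-np.sin(a),np.cos(a),0]/' d.py; python3 d.py 410 175.5 170 100
```

```text
d [-445.7  610.5   66.7] rv [ 0.002 -0.     0.261] pos [ 263.6 -566.1  235.6] q6 [-0.88  0.39  0.01 -0.   -1.19 -0.26] gap 86.7 gf 0.0 F [ 0.2 -0.2 -1.9] t 0.1
```

Call:
carry_out --deltas '[-23,32,2,0,0,0.02,-46,64,4,0,0,0.04,-69,95,6,0,0,0.06,-92,127,8,0,0,0.08,-115,159,10,0,0,0.1,-138,191,12,0,0,0.12,-161,223,14,0,0,0.14,-184,254,16,0,0,0.16,-207,286,18,0,0,0.18,-230,315,20,0,0,0.2]' --grip 1 --grip_force 20

```text
clock: 0.93
ee_pos: [0.3387, -0.182, 0.2163]
tcp_rot: [-0.117, 0.993, 0.0, 0.0]
contact_force: [1.1, 0.4, 0.3]
finger_gap: 0.087
grasp_force: 0.0
```

```bash
python3 d.py 410 175.5 150 100
```

```text
d [-152.4  331.2   66.5] rv [0.   0.   0.06] pos [ 338.7 -182.   216.3] q6 [-0.06 -0.02 -0.56 -0.   -1.03 -1.27] gap 87.0 gf 0.0 F [1.1 0.4 0.3] t 0.9333
```

Call:
carry_out --deltas '[-15,33,7,0,0,0.01,-31,67,14,0,0,0.02,-47,101,20,0,0,0.03,-62,135,27,0,0,0.04,-78,169,34,0,0,0.05,-93,203,41,0,0,0.06,-109,237,48,0,0,0.06,-124,271,55,0,0,0.06,-140,304,61,0,0,0.06,-152,331,66,0,0,0.06]'

```text
clock: 1.77
ee_pos: [0.4099, 0.1759, 0.15]
tcp_rot: [-0.089, 0.996, -0.0, -0.0]
contact_force: [0.4, -0.2, -0.1]
finger_gap: 0.0871
grasp_force: 0.0
```

```bash
python3 d.py 410 175.5 33 100; python3 -c "
from h import *
for n in('top','side'):
    p,d=grab(n)
    x,y,w,h=(225,180,80,70) if n=='top' else (230,120,120,110)
    cv2.imwrite('pics/a_%s.png'%n,cv2.resize(p[y:y+h,x:x+w],None,fx=5,fy=5,interpolation=cv2.INTER_CUBIC))
a=[cv2.resize(cv2.imread('pics/a_%s.png'%n),(500,500)) for n in('top','side')]
cv2.imwrite('pics/a1.png',np.hstack(a)[:, :800] if 0 else cv2.resize(np.hstack(a),(800,400)))"
```

```text
d [ -0.   -0.4 117. ] rv [-0.    -0.     0.003] pos [409.9 175.9 150. ] q6 [ 0.77  0.17 -0.54  0.   -0.86 -2.17] gap 87.1 gf 0.0 F [ 0.4 -0.2 -0.1] t 1.7667
```

View pics/a1.png

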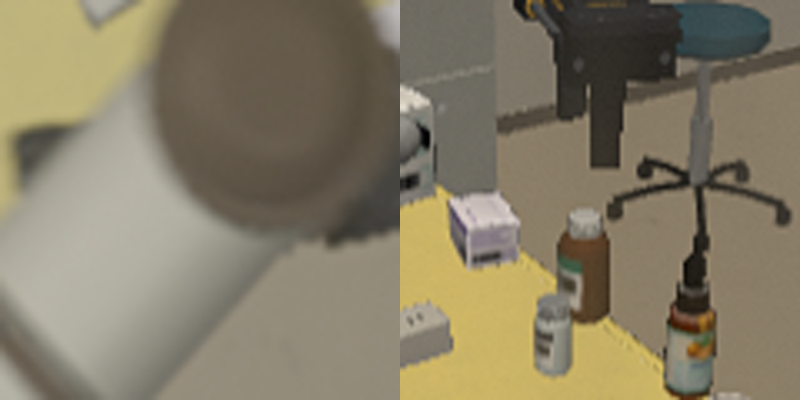

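The side crop shows both fingers straddling the brown bottle (fingers near x 570 and 607, bottle at 586), so I descend.

Call:
carry_out --deltas '[0,0,30,0,0,0,0,0,60,0,0,0,0,0,85,0,0,0,0,0,105,0,0,0,0,0,115,0,0,0,0,0,117,0,0,0,0,0,117,0,0,0]'

```text
clock: 2.45
ee_pos: [0.4094, 0.1726, 0.0331]
tcp_rot: [-0.088, 0.996, -0.001, -0.001]
contact_force: [-0.3, -0.1, 0.8]
finger_gap: 0.0868
grasp_force: 0.0
```

Call:
carry_out --deltas '[0,0,0,0,0,0,0,0,0,0,0,0,0,0,0,0,0,0,0,0,0,0,0,0,0,0,0,0,0,0,0,0,0,0,0,0,0,0,0,0,0,0,0,0,0,0,0,0]' --grip 0 --grip_force 20

```text
clock: 3.12
ee_pos: [0.41, 0.1736, 0.0337]
tcp_rot: [-0.088, 0.996, 0.0, 0.0]
contact_force: [0.0, 1.4, -0.2]
finger_gap: 0.0417
grasp_force: 9.0
```

Call:
carry_out --deltas '[0,0,-5,0,0,0,0,0,-25,0,0,0,0,0,-50,0,0,0,0,0,-75,0,0,0,0,0,-90,0,0,0,0,0,-90,0,0,0]'

```text
clock: 3.62
ee_pos: [0.4114, 0.1747, 0.1268]
tcp_rot: [-0.088, 0.996, 0.002, 0.003]
contact_force: [0.3, 0.2, -2.5]
finger_gap: 0.0416
grasp_force: 20.0
```

```bash
python3 d.py 433.5 410 123 96; python3 d.py 433.5 410 42 96
```

```text
d [-63.  227.7   5. ] rv [0.004 0.006 0.072] pos [411.4 174.7 126.8] q6 [ 0.77  0.2  -0.57  0.   -0.79 -2.16] gap 41.6 gf 20.000027040950954 F [ 0.3  0.2 -2.5] t 3.6167
d [-62.5 227.4  86. ] rv [0.004 0.006 0.072] pos [411.4 174.7 126.8] q6 [ 0.77  0.2  -0.57  0.   -0.79 -2.16] gap 41.6 gf 20.000027040950954 F [ 0.3  0.2 -2.5] t 3.6167
```

Call:
carry_out --deltas '[-6,20,0,0,0,0.01,-13,48,0,0,0,0.02,-22,80,0,0,0,0.03,-31,112,0,0,0,0.04,-40,144,0,0,0,0.05,-49,176,0,0,0,0.06,-57,205,0,0,0,0.07,-62,222,0,0,0,0.07,-63,228,0,0,0,0.07,-63,228,0,0,0,0.07]'

```text
clock: 4.45
ee_pos: [0.4313, 0.4095, 0.1217]
tcp_rot: [-0.053, 0.999, -0.001, -0.001]
contact_force: [-0.7, -0.6, -1.1]
finger_gap: 0.0412
grasp_force: 20.0
```

```bash
python3 d.py 433.5 410 40 96; python3 -c "
from h import *
p,d=grab('side'); cv2.imwrite('pics/b1.png',cv2.resize(p[140:300,195:365],None,fx=3.7,fy=3.7,interpolation=cv2.INTER_CUBIC))"
```

```text
d [-2.4  0.4 81.7] rv [-0.002 -0.002  0.002] pos [431.3 409.5 121.7] q6 [ 1.03  0.44 -0.22 -0.   -0.92 -2.49] gap 41.2 gf 20.000088955275714 F [-0.7 -0.6 -1.1] t 4.45
```

View pics/b1.png

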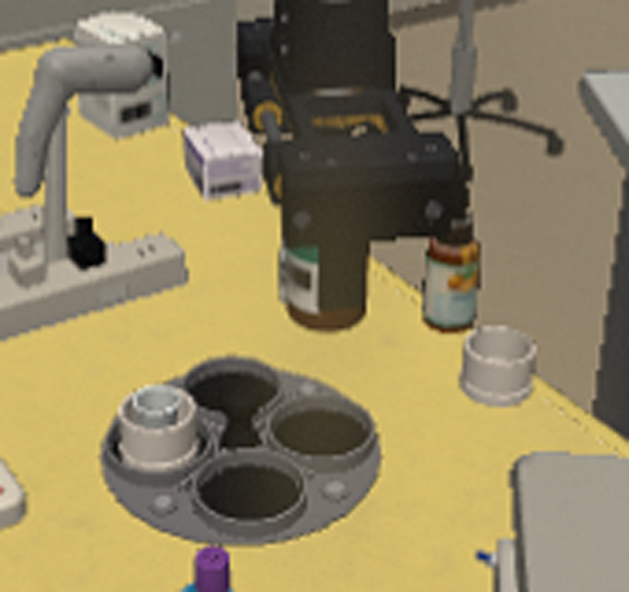

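The side crop shows the brown bottle held upright over the near pocket (bottle base at (327,312), pocket at (320,437)). Lowering it now.

Call:
carry_out --deltas '[-2,0,15,0,0,0,-2,0,40,0,0,0,-2,0,60,0,0,0,-2,0,70,0,0,0,-2,0,76,0,0,0,-2,0,80,0,0,0,-2,0,82,0,0,0,-2,0,82,0,0,0,-2,0,82,0,0,0]'

```text
clock: 5.25
ee_pos: [0.4344, 0.4096, 0.0425]
tcp_rot: [-0.053, 0.999, 0.001, 0.001]
contact_force: [0.5, -0.2, -0.9]
finger_gap: 0.0415
grasp_force: 20.0
```

Call:
carry_out --deltas '[0,0,1,0,0,0,0,0,2,0,0,0,0,0,3,0,0,0,0,0,3,0,0,0,0,0,3,0,0,0]'

```text
clock: 5.67
ee_pos: [0.4341, 0.4094, 0.0387]
tcp_rot: [-0.053, 0.999, 0.0, 0.0]
contact_force: [0.0, 0.1, 0.4]
finger_gap: 0.0415
grasp_force: 20.0
```

Call:
carry_out --deltas '[0,0,0.5,0,0,0,0,0,0.5,0,0,0,0,0,0.5,0,0,0,0,0,0.5,0,0,0,0,0,0.5,0,0,0,0,0,0.5,0,0,0]' --grip 0.75

```text
clock: 6.17
ee_pos: [0.434, 0.4092, 0.0381]
tcp_rot: [-0.053, 0.999, 0.0, 0.0]
contact_force: [0.6, -0.8, 1.1]
finger_gap: 0.0644
grasp_force: 0.0
```

Call:
carry_out --deltas '[0,0,-15,0,0,0,0,0,-45,0,0,0,0,0,-80,0,0,0,0,0,-115,0,0,0,0,0,-140,0,0,0,0,0,-140,0,0,0]'

```text
clock: 6.67
ee_pos: [0.4363, 0.4118, 0.185]
tcp_rot: [-0.053, 0.999, 0.005, 0.004]
contact_force: [-0.3, 0.3, 0.7]
finger_gap: 0.0651
grasp_force: 0.0
```

```bash
python3 d.py 343 283 178 190
```

```text
d [ 106.6 -118.1    5. ] rv [-1.000e-03  1.400e-02 -1.638e+00] pos [436.3 411.8 185. ] q6 [ 1.03  0.38 -0.14  0.   -1.04 -2.49] gap 65.1 gf 0.0 F [-0.3  0.3  0.7] t 6.6667
```

Call:
carry_out --deltas '[10,-11,0,0,0,-0.12,24,-26,0,0,0,-0.24,38,-42,1,0,0,-0.36,52,-58,2,0,0,-0.48,66,-73,3,0,0,-0.6,80,-88,4,0,0,-0.72,92,-102,5,0,0,-0.84,102,-113,5,0,0,-0.96,107,-118,5,0,0,-1.08,107,-118,5,0,0,-1.2]' --grip 1

```text
clock: 7.5
ee_pos: [0.3388, 0.2787, 0.1728]
tcp_rot: [-0.61, 0.793, 0.0, -0.001]
contact_force: [-0.6, -0.5, 0.1]
finger_gap: 0.0871
grasp_force: 0.0
```

```bash
python3 d.py 343 283 178 190; cat > m3.py <<'E'
from h import *
p,d=grab('side'); cv2.imwrite('pics/c1.png',cv2.resize(p[140:300,195:365],None,fx=3.7,fy=3.7,interpolation=cv2.INTER_CUBIC))
c=cloud('side',d)
# horizontal extents by height from the side view's left and right edges
for k,(u0,u1,v0,v1),(z0,z1) in(('drop',(300,335,175,228),(.02,.06)),('sleeve',(316,346,222,252),(.012,.028)),('vial',(265,290,195,225),(.01,.03))):
    q=c[v0:v1,u0:u1].reshape(-1,3);q=q[(q[:,2]>z0)&(q[:,2]<z1)]
    q=q[np.hypot(*(q[:,:2]-np.median(q[:,:2],0)).T)<.04]
    A=np.c_[2*q[:,:2],np.ones(len(q))];s=np.linalg.lstsq(A,(q[:,:2]**2).sum(1),rcond=None)[0]
    print(k,len(q),s[:2],np.sqrt(s[2]+s[0]**2+s[1]**2))
E
python3 m3.py
```

```text
d [-5.2 -3.  -5.2] rv [ 0.001 -0.001 -0.434] pos [338.8 278.7 172.8] q6 [ 1.06  0.13 -0.52 -0.   -0.92 -1.32] gap 87.1 gf 0.0 F [-0.6 -0.5  0.1] t 7.5
drop 233 [0.34343406 0.28352337] 0.016374924879090126
sleeve 212 [0.32548985 0.35696813] 0.019739664867134757
vial 80 [0.43935908 0.25368894] 0.012621567020582536
```

View pics/c1.png

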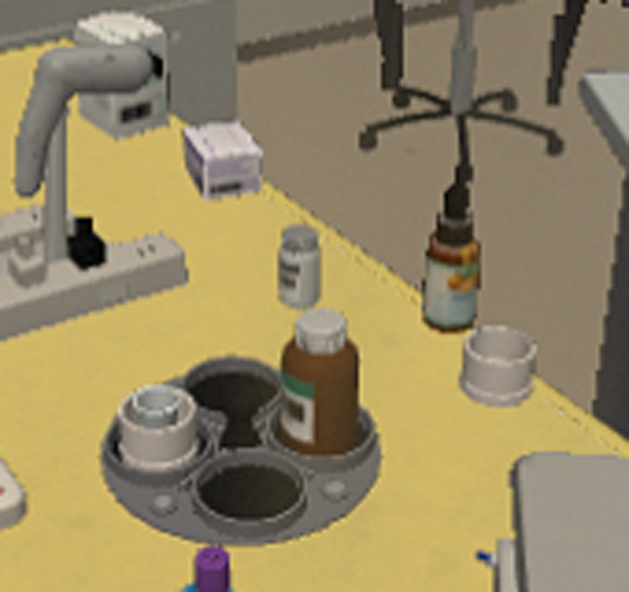

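The brown bottle stands upright in the pocket across from the cup (base about (318,445)). The dropper's fitted centre is (343,283.5) mm.

Call:
carry_out --deltas '[-5,-3,-5,0,0,-0.12,-5,-3,-5,0,0,-0.24,-5,-3,-5,0,0,-0.36,-5,-3,-5,0,0,-0.434,-5,-3,-5,0,0,-0.434,-5,-3,-5,0,0,-0.434]'

```text
clock: 8.05
ee_pos: [0.3442, 0.2845, 0.1778]
tcp_rot: [0.763, -0.646, 0.0, 0.0]
contact_force: [-0.1, -0.3, 0.3]
finger_gap: 0.0868
grasp_force: 0.0
```

```bash
python3 d.py 343.4 283.5 51 190
```

```text
d [  0.8   1.  126.8] rv [ 0.    -0.    -0.009] pos [344.2 284.5 177.8] q6 [ 1.06  0.14 -0.5  -0.   -0.94 -0.89] gap 86.8 gf 0.0 F [-0.1 -0.3  0.3] t 8.05
```

Call:
carry_out --deltas '[1,1,30,0,0,0,1,1,60,0,0,0,1,1,88,0,0,0,1,1,108,0,0,0,1,1,120,0,0,0,1,1,126,0,0,0,1,1,126,0,0,0,1,1,126,0,0,0]'

```text
clock: 8.72
ee_pos: [0.3437, 0.2838, 0.0523]
tcp_rot: [0.764, -0.645, 0.0, -0.0]
contact_force: [1.4, 0.0, -0.0]
finger_gap: 0.0868
grasp_force: 0.0
```

Call:
carry_out --deltas '[0,0,0,0,0,0,0,0,0,0,0,0,0,0,0,0,0,0,0,0,0,0,0,0,0,0,0,0,0,0,0,0,0,0,0,0,0,0,0,0,0,0,0,0,0,0,0,0,0,0,0,0,0,0,0,0,0,0,0,0]' --grip 0 --grip_force 18

```text
clock: 9.55
ee_pos: [0.3434, 0.2834, 0.052]
tcp_rot: [0.764, -0.645, -0.0, -0.0]
contact_force: [-0.2, 0.3, 0.6]
finger_gap: 0.0319
grasp_force: 18.0
```

Call:
carry_out --deltas '[0,0,-8,0,0,0,0,0,-28,0,0,0,0,0,-55,0,0,0,0,0,-78,0,0,0,0,0,-95,0,0,0,0,0,-98,0,0,0,0,0,-98,0,0,0]'

```text
clock: 10.13
ee_pos: [0.3437, 0.2839, 0.1513]
tcp_rot: [0.764, -0.645, -0.0, -0.002]
contact_force: [-0.5, -0.7, -1.2]
finger_gap: 0.0324
grasp_force: 18.0
```

```bash
python3 d.py 483 370 150 187
```

```text
d [ -61.5 -151.8    1.8] rv [-0.002  0.003  0.047] pos [343.7 283.9 151.3] q6 [ 1.06  0.17 -0.54 -0.   -0.86 -0.89] gap 32.4 gf 17.986144887981936 F [-0.5 -0.7 -1.2] t 10.1333
```

Call:
carry_out --deltas '[-6,-14,0,0,0,0.01,-14,-34,0,0,0,0.02,-24,-59,0,0,0,0.03,-34,-84,0,0,0,0.04,-44,-109,0,0,0,0.05,-53,-131,0,0,0,0.05,-59,-146,0,0,0,0.05,-61,-151,0,0,0,0.05,-61,-152,0,0,0,0.05,-61,-152,0,0,0,0.05]'

```text
clock: 10.97
ee_pos: [0.4821, 0.3682, 0.1485]
tcp_rot: [0.748, -0.664, -0.0, 0.002]
contact_force: [-0.6, -0.5, -0.9]
finger_gap: 0.0318
grasp_force: 18.0
```

```bash
python3 d.py 483 370 60 187; python3 -c "
from h import *
p,d=grab('side'); cv2.imwrite('pics/e1.png',cv2.resize(p[140:300,195:365],None,fx=3.7,fy=3.7,interpolation=cv2.INTER_CUBIC))"
```

```text
d [-1.9 -1.3 88.5] rv [ 0.003 -0.002 -0.004] pos [482.1 368.2 148.5] q6 [ 0.92  0.43 -0.16 -0.   -0.99 -0.8 ] gap 31.8 gf 17.986343711963855 F [-0.6 -0.5 -0.9] t 10.9667
```

View pics/e1.png

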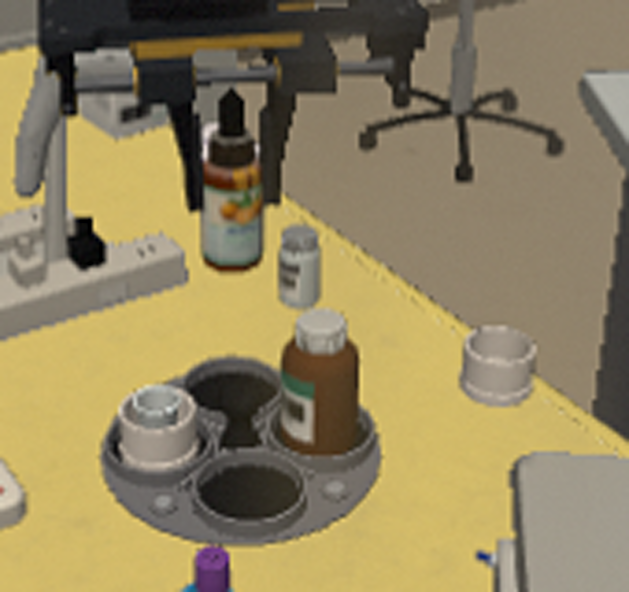

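The dropper bottle hangs upright at (232,262), directly over its pocket at (232,390). Lowering.

Call:
carry_out --deltas '[-2,-1,15,0,0,0,-2,-1,40,0,0,0,-2,-1,62,0,0,0,-2,-1,76,0,0,0,-2,-1,84,0,0,0,-2,-1,88,0,0,0,-2,-1,89,0,0,0,-2,-1,89,0,0,0,-2,-1,89,0,0,0,-2,-1,89,0,0,0]'

```text
clock: 11.85
ee_pos: [0.4842, 0.3717, 0.0622]
tcp_rot: [0.748, -0.664, -0.0, -0.001]
contact_force: [0.4, 0.4, -0.5]
finger_gap: 0.0316
grasp_force: 18.0
```

Call:
carry_out --deltas '[-1,0,1.5,0,0,0,-1,0,3,0,0,0,-1,0,4,0,0,0,-1,0,5,0,0,0,-1,0,5,0,0,0,-1,0,5,0,0,0]'

```text
clock: 12.35
ee_pos: [0.4838, 0.3724, 0.0569]
tcp_rot: [0.748, -0.664, 0.0, -0.0]
contact_force: [-1.8, -0.0, 5.7]
finger_gap: 0.0318
grasp_force: 18.0
```

Call:
carry_out --deltas '[1,0,-0.5,0,0,0,1,0,-0.5,0,0,0,1,0,-0.5,0,0,0,1,0,-0.5,0,0,0,1,0,-0.5,0,0,0,1,0,-0.5,0,0,0]' --grip 0.7

```text
clock: 12.85
ee_pos: [0.4837, 0.3711, 0.0563]
tcp_rot: [0.748, -0.664, -0.0, 0.0]
contact_force: [0.1, -0.1, -0.6]
finger_gap: 0.0586
grasp_force: 0.0
```

Call:
carry_out --deltas '[0,0,-15,0,0,0,0,0,-45,0,0,0,0,0,-75,0,0,0,0,0,-105,0,0,0,0,0,-120,0,0,0,0,0,-120,0,0,0]'

```text
clock: 13.35
ee_pos: [0.4855, 0.3729, 0.1815]
tcp_rot: [0.748, -0.664, 0.0, -0.005]
contact_force: [0.5, -0.2, 0.2]
finger_gap: 0.0606
grasp_force: 0.0
```

```bash
python3 d.py 325.4 354.5 150 187
```

```text
d [ -0.6 161.4  30.3] rv [-0.007  0.006 -0.002] pos [485.5 372.9 181.5] q6 [ 0.92  0.4  -0.11  0.   -1.05 -0.8 ] gap 60.6 gf 0.0 F [ 0.5 -0.2  0.2] t 13.35
```

Call:
carry_out --deltas '[0,15,0,0,0,0,0,35,0,0,0,0,0,62,3,0,0,0,0,90,8,0,0,0,0,118,16,0,0,0,0,142,24,0,0,0,0,156,29,0,0,0,0,161,30,0,0,0,0,161,30,0,0,0]' --grip 1

```text
clock: 14.1
ee_pos: [0.3229, 0.3516, 0.146]
tcp_rot: [0.748, -0.663, 0.0, 0.001]
contact_force: [0.8, 0.2, -1.1]
finger_gap: 0.0869
grasp_force: 0.0
```

```bash
python3 d.py 325.4 354.5 28 187; sed -i 's/c1.png/f1.png/' m3.py; python3 m3.py
```

```text
d [ -2.8  -2.9 118. ] rv [ 0.001 -0.001 -0.002] pos [322.9 351.6 146. ] q6 [ 1.17  0.23 -0.47 -0.   -0.87 -1.05] gap 86.9 gf 0.0 F [ 0.8  0.2 -1.1] t 14.1
drop 0 [0. 0.] 0.0
sleeve 211 [0.32542718 0.35695869] 0.019660725223317327
vial 80 [0.43954174 0.25396029] 0.012604000951178428
  return _methods._mean(a, axis=axis, dtype=dtype,
  ret = um.true_divide(
```

View pics/f1.png

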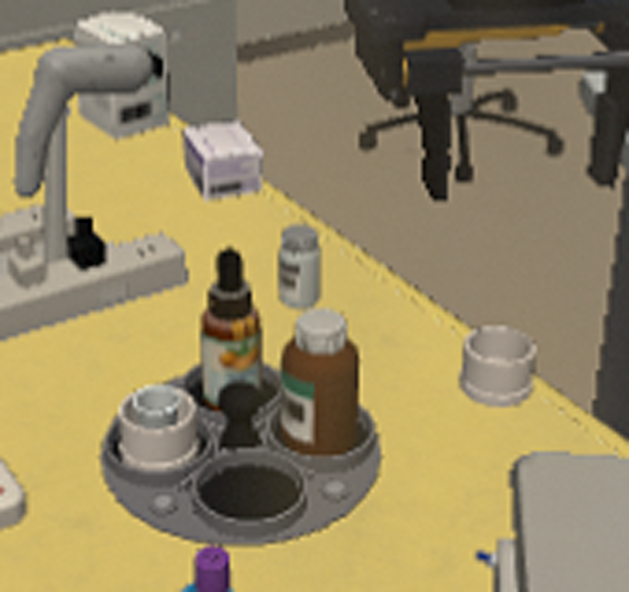

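The brown and dropper bottles stand upright in their pockets (bases near (318,445) and (232,395)), and the sleeve is at (500,365). Descending on the sleeve.

Call:
carry_out --deltas '[-2,-2,25,0,0,0,-2,-2,55,0,0,0,-2,-2,80,0,0,0,-2,-2,98,0,0,0,-2,-2,110,0,0,0,-2,-2,115,0,0,0,-2,-2,116,0,0,0,-2,-2,116,0,0,0,-2,-2,116,0,0,0]'

```text
clock: 14.9
ee_pos: [0.3264, 0.3551, 0.0313]
tcp_rot: [0.748, -0.664, -0.0, -0.001]
contact_force: [-0.7, 0.2, 0.5]
finger_gap: 0.0866
grasp_force: 0.0
```

```bash
python3 d.py 325.4 354.5 28 187
```

```text
d [0.5 1.  3.3] rv [-0.001  0.002 -0.003] pos [326.4 355.1  31.3] q6 [ 1.17  0.41 -0.59  0.   -0.57 -1.05] gap 86.6 gf 0.0 F [-0.7  0.2  0.5] t 14.9
```

Call:
carry_out --deltas '[0,1,3,0,0,0,0,1,3,0,0,0,0,1,3,0,0,0,0,1,3,0,0,0,0,1,3,0,0,0,0,1,3,0,0,0,0,1,3,0,0,0,0,1,3,0,0,0,0,1,3,0,0,0,0,1,3,0,0,0]' --grip 0 --grip_force 12

```text
clock: 15.73
ee_pos: [0.3247, 0.3543, 0.0276]
tcp_rot: [0.748, -0.664, -0.0, -0.0]
contact_force: [-0.3, 0.1, 1.2]
finger_gap: 0.042
grasp_force: 12.0
```

Call:
carry_out --deltas '[0,0,-8,0,0,0,0,0,-28,0,0,0,0,0,-60,0,0,0,0,0,-92,0,0,0,0,0,-114,0,0,0,0,0,-120,0,0,0,0,0,-120,0,0,0,0,0,-120,0,0,0]'

```text
clock: 16.4
ee_pos: [0.3242, 0.3536, 0.1471]
tcp_rot: [0.748, -0.664, -0.0, 0.0]
contact_force: [0.2, -0.5, -0.7]
finger_gap: 0.0419
grasp_force: 12.0
```

```bash
python3 d.py 474 459.5 148 187; python3 -c "
from h import *
z=np.load('last_top.npz');
p,d=grab('side')
for n,dd in(('side',d),):
    c=cloud(n,dd).reshape(-1,3)[dd.reshape(-1)>0]
    m=(c[:,2]>.06)&(c[:,2]<.3)&(c[:,1]>.47)&(c[:,1]<.75)&(c[:,0]>.33)&(c[:,0]<.62)
    a=c[m];print(len(a)); print(a[np.argsort(a[:,1])[:6]],a.max(0))
"
```

```text
d [ -87.5 -161.3   -1. ] rv [ 0.001 -0.    -0.004] pos [324.2 353.6 147.1] q6 [ 1.17  0.23 -0.47 -0.   -0.87 -1.05] gap 41.9 gf 11.999820931814611 F [ 0.2 -0.5 -0.7] t 16.4
3255
[[0.48896448 0.57905744 0.0786833 ]
 [0.49204063 0.57945669 0.07908891]
 [0.49049424 0.57951258 0.07911842]
 [0.48585951 0.57962043 0.07915101]
 [0.49357069 0.57979388 0.07941626]
 [0.49509047 0.58029851 0.07989543]] [0.51190356 0.74999218 0.23325208]
```

Call:
carry_out --deltas '[-8,-15,0,0,0,0,-20,-37,0,0,0,0,-34,-63,0,0,0,0,-49,-90,0,0,0,0,-64,-117,0,0,0,0,-76,-140,0,0,0,0,-84,-155,0,0,0,0,-87,-160,0,0,0,0,-87,-161,0,0,0,0,-87,-161,0,0,0,0]'

```text
clock: 17.28
ee_pos: [0.4734, 0.4587, 0.1455]
tcp_rot: [0.748, -0.664, 0.0, 0.002]
contact_force: [0.5, 0.1, 0.2]
finger_gap: 0.042
grasp_force: 12.0
```

Call:
carry_out --deltas '[0,0,10,0,0,0,0,0,30,0,0,0,0,0,55,0,0,0,0,0,75,0,0,0,0,0,88,0,0,0,0,0,93,0,0,0,0,0,94,0,0,0,0,0,94,0,0,0,0,0,94,0,0,0]'

```text
clock: 18.03
ee_pos: [0.4744, 0.4602, 0.0548]
tcp_rot: [0.748, -0.664, -0.0, -0.001]
contact_force: [-0.7, 0.8, -0.1]
finger_gap: 0.0422
grasp_force: 12.0
```

```bash
python3 d.py 474 459.5 33 187;  python3 -c "
from h import *
p,d=grab('side'); cv2.imwrite('pics/g1.png',cv2.resize(p[140:300,195:365],None,fx=3.7,fy=3.7,interpolation=cv2.INTER_CUBIC))"
```

```text
d [ 0.7  0.5 21.8] rv [-0.002  0.001 -0.003] pos [474.4 460.2  54.8] q6 [ 1.01  0.61 -0.11  0.   -0.85 -0.9 ] gap 42.2 gf 11.999994381330907 F [-0.7  0.8 -0.1] t 18.0333
```

View pics/g1.png

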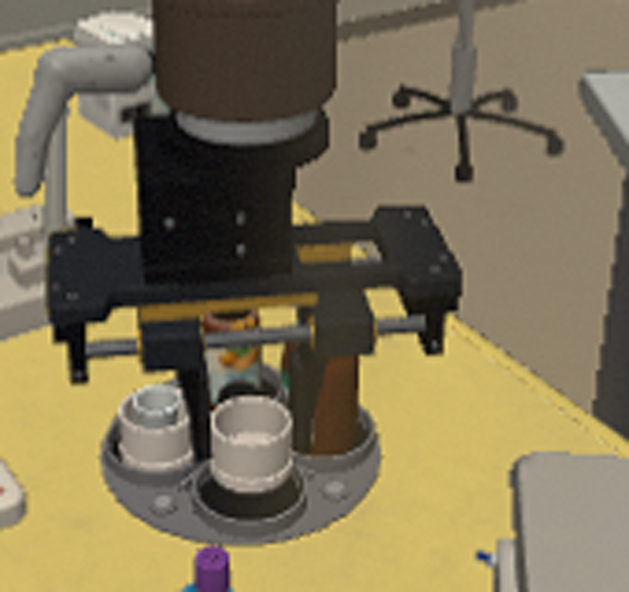

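The sleeve is held level over the free pocket (sleeve (252,445), pocket (250,493)), and the gripper clears the cup and brown bottle. Lowering to seat it.

Call:
carry_out --deltas '[0,0,5,0,0,0,0,0,10,0,0,0,0,0,14,0,0,0,0,0,17,0,0,0,0,0,18,0,0,0,0,0,18,0,0,0,0,0,18,0,0,0]'

```text
clock: 18.67
ee_pos: [0.4742, 0.4597, 0.0354]
tcp_rot: [0.748, -0.664, 0.0, 0.0]
contact_force: [0.2, 0.1, -0.4]
finger_gap: 0.042
grasp_force: 12.0
```

Call:
carry_out --deltas '[0,0,1,0,0,0,0,0,2,0,0,0,0,0,2.5,0,0,0,0,0,2.5,0,0,0,0,0,2.5,0,0,0]'

```text
clock: 19.08
ee_pos: [0.4742, 0.4597, 0.0331]
tcp_rot: [0.748, -0.664, -0.0, 0.0]
contact_force: [-0.1, -0.5, -0.9]
finger_gap: 0.0421
grasp_force: 12.0
```

Call:
carry_out --deltas '[0,0,0.8,0,0,0,0,0,0.8,0,0,0,0,0,0.8,0,0,0]'

```text
clock: 19.33
ee_pos: [0.4743, 0.4599, 0.0327]
tcp_rot: [0.748, -0.664, 0.0, -0.0]
contact_force: [-0.4, -0.6, 2.8]
finger_gap: 0.0421
grasp_force: 12.0
```

Call:
carry_out --deltas '[0,0,0,0,0,0,0,0,0,0,0,0,0,0,0,0,0,0,0,0,0,0,0,0,0,0,0,0,0,0]' --grip 0.75

```text
clock: 19.75
ee_pos: [0.4742, 0.4596, 0.0321]
tcp_rot: [0.748, -0.664, 0.0, 0.0]
contact_force: [1.0, -0.1, 0.6]
finger_gap: 0.0633
grasp_force: 0.0
```

Call:
carry_out --deltas '[0,0,-15,0,0,0,0,0,-45,0,0,0,0,0,-80,0,0,0,0,0,-115,0,0,0,0,0,-140,0,0,0,0,0,-145,0,0,0,0,0,-145,0,0,0]'

```text
clock: 20.33
ee_pos: [0.4749, 0.4607, 0.1802]
tcp_rot: [0.748, -0.664, -0.0, -0.003]
contact_force: [-0.7, 0.1, -0.5]
finger_gap: 0.0651
grasp_force: 0.0
```

```bash
python3 d.py 437.5 253 175 187
```

```text
d [201.8  61.8   4.1] rv [-0.004  0.004 -0.003] pos [474.9 460.7 180.2] q6 [ 1.01  0.48  0.02  0.   -1.1  -0.9 ] gap 65.1 gf 0.0 F [-0.7  0.1 -0.5] t 20.3333
```

Call:
carry_out --deltas '[20,6,0,0,0,0,50,15,0,0,0,0,85,26,0,0,0,0,120,37,0,0,0,0,150,46,0,0,0,0,160,49,0,0,0,0,160,49,0,0,0,0,160,49,0,0,0,0]'

```text
clock: 21.0
ee_pos: [0.4445, 0.2947, 0.1765]
tcp_rot: [0.748, -0.664, 0.0, 0.0]
contact_force: [-0.0, 0.2, 0.1]
finger_gap: 0.0653
grasp_force: 0.0
```

```bash
python3 d.py 437.5 253 130 187;  python3 -c "
from h import *
p,d=grab('side'); cv2.imwrite('pics/h1.png',cv2.resize(p[140:300,195:365],None,fx=3.7,fy=3.7,interpolation=cv2.INTER_CUBIC))
z=np.load('last_top.npz');
c=cloud('side',d); q=c[145:200,198:240].reshape(-1,3); q=q[(q[:,2]>.05)&(q[:,2]<.2)&(q[:,1]>.14)&(q[:,0]>.49)&(q[:,0]<.7)]; print('scanner',q.min(0),q.max(0))
q=c[225:275,240:285].reshape(-1,3); q=q[(q[:,2]>.018)&(q[:,2]<.04)&(np.hypot(*(q[:,:2]-[.474,.4595]).T)<.03)]
print('sleeve z',q[:,2].max(),(q.min(0)+q.max(0))/2)"
```

```text
d [40.6 11.8 46.5] rv [ 0.001 -0.001 -0.004] pos [444.5 294.7 176.5] q6 [ 0.89  0.28 -0.3  -0.   -0.98 -0.77] gap 65.3 gf 0.0 F [-0.   0.2  0.1] t 21.0
scanner [0.52778693 0.18054922 0.05361725] [0.62475694 0.25159421 0.17187464]
sleeve z 0.037617937192287954 [0.47326855 0.461475   0.02781554]
```

View pics/h1.png

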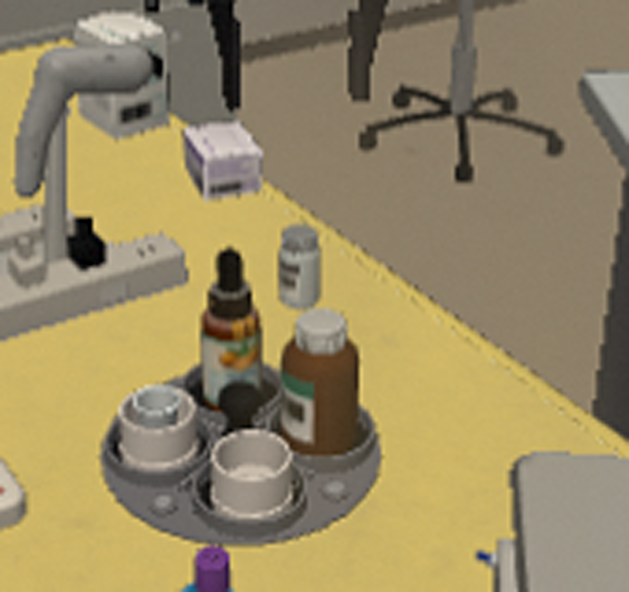

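The sleeve is seated level in its pocket at (250,475), with both bottles still upright. The scanner head reaches x≈0.528, so I turn the gripper away from it before going down on the vial.

Call:
carry_out --deltas '[5,2,0,0,0,0.12,12,4,0,0,0,0.24,20,6,0,0,0,0.36,28,8,0,0,0,0.48,35,10,0,0,0,0.6,40,12,0,0,0,0.72,40,12,0,0,0,0.84,40,12,0,0,0,0.96,40,12,0,0,0,1.08,40,12,0,0,0,1.2]'

```text
clock: 21.88
ee_pos: [0.4377, 0.2553, 0.1766]
tcp_rot: [-0.24, 0.971, -0.0, -0.0]
contact_force: [-0.8, -0.6, -1.0]
finger_gap: 0.0652
grasp_force: 0.0
```

Call:
carry_out --deltas '[0,0,0,0,0,0.12,0,0,0,0,0,0.24,0,0,0,0,0,0.32,0,0,0,0,0,0.32,0,0,0,0,0,0.32]'

```text
clock: 22.3
ee_pos: [0.4376, 0.2549, 0.1767]
tcp_rot: [-0.086, 0.996, -0.0, -0.0]
contact_force: [-0.2, 0.5, 0.1]
finger_gap: 0.0652
grasp_force: 0.0
```

```bash
python3 d.py 437.5 253 50.5 100
```

```text
d [  0.3  -1.8 126.2] rv [-0.    -0.001 -0.002] pos [437.6 254.9 176.7] q6 [ 0.85  0.24 -0.37 -0.   -0.97 -2.25] gap 65.2 gf 0.0 F [-0.2  0.5  0.1] t 22.3
```

Call:
carry_out --deltas '[0,-2,30,0,0,0,0,-2,60,0,0,0,0,-2,90,0,0,0,0,-2,110,0,0,0,0,-2,121,0,0,0,0,-2,125,0,0,0,0,-2,126,0,0,0,0,-2,126,0,0,0,0,-2,126,0,0,0]'

```text
clock: 23.05
ee_pos: [0.4383, 0.2526, 0.0521]
tcp_rot: [-0.085, 0.996, 0.001, 0.001]
contact_force: [0.4, -1.0, -0.0]
finger_gap: 0.0655
grasp_force: 0.0
```

Call:
carry_out --deltas '[0,0,0.5,0,0,0,0,0,0.5,0,0,0,0,0,0.5,0,0,0,0,0,0.5,0,0,0,0,0,0.5,0,0,0,0,0,0.5,0,0,0,0,0,0.5,0,0,0,0,0,0.5,0,0,0,0,0,0.5,0,0,0,0,0,0.5,0,0,0]' --grip 0 --grip_force 10

```text
clock: 23.88
ee_pos: [0.4377, 0.2519, 0.0507]
tcp_rot: [-0.085, 0.996, -0.0, -0.0]
contact_force: [0.7, 0.2, 0.3]
finger_gap: 0.0223
grasp_force: 10.0
```

Call:
carry_out --deltas '[0,0,-8,0,0,0,0,0,-28,0,0,0,0,0,-60,0,0,0,0,0,-92,0,0,0,0,0,-120,0,0,0,0,0,-135,0,0,0,0,0,-138,0,0,0,0,0,-138,0,0,0,0,0,-138,0,0,0]'

```text
clock: 24.63
ee_pos: [0.437, 0.2514, 0.188]
tcp_rot: [-0.085, 0.996, -0.0, -0.001]
contact_force: [0.2, 0.1, -0.2]
finger_gap: 0.0224
grasp_force: 10.0
```

```bash
python3 d.py 474 459.8 188 97
```

```text
d [-71.6 199.2  -0.2] rv [-0.001 -0.002  0.047] pos [437.  251.4 188. ] q6 [ 0.84  0.22 -0.35 -0.   -0.99 -2.25] gap 22.4 gf 9.983314722776413 F [ 0.2  0.1 -0.2] t 24.6333
```

Call:
carry_out --deltas '[-6,17,0,0,0,0.01,-15,43,0,0,0,0.02,-27,75,0,0,0,0.03,-39,108,0,0,0,0.04,-51,141,0,0,0,0.05,-62,172,0,0,0,0.05,-69,191,0,0,0,0.05,-71,198,0,0,0,0.05,-72,199,0,0,0,0.05,-72,199,0,0,0,0.05]'

```text
clock: 25.47
ee_pos: [0.4745, 0.4593, 0.1869]
tcp_rot: [-0.06, 0.998, -0.001, -0.001]
contact_force: [-0.7, 0.4, -0.3]
finger_gap: 0.0226
grasp_force: 10.0
```

Call:
carry_out --deltas '[0,0,10,0,0,0,0,0,30,0,0,0,0,0,55,0,0,0,0,0,70,0,0,0,0,0,78,0,0,0,0,0,80,0,0,0,0,0,80,0,0,0,0,0,80,0,0,0,0,0,80,0,0,0]'

```text
clock: 26.22
ee_pos: [0.4756, 0.4607, 0.1103]
tcp_rot: [-0.06, 0.998, 0.001, 0.001]
contact_force: [0.4, -0.1, 0.2]
finger_gap: 0.0224
grasp_force: 10.0
```

```bash
python3 d.py 474 459.8 63.7 97;  python3 -c "
from h import *
p,d=grab('side'); cv2.imwrite('pics/i1.png',cv2.resize(p[180:290,215:325],None,fx=5,fy=5,interpolation=cv2.INTER_CUBIC))"
```

```text
d [ 1.8 -0.8 46.6] rv [ 0.002  0.002 -0.002] pos [475.6 460.7 110.3] q6 [ 1.01  0.55 -0.06  0.   -0.96 -2.46] gap 22.4 gf 9.984407275915146 F [ 0.4 -0.1  0.2] t 26.2167
```

View pics/i1.png

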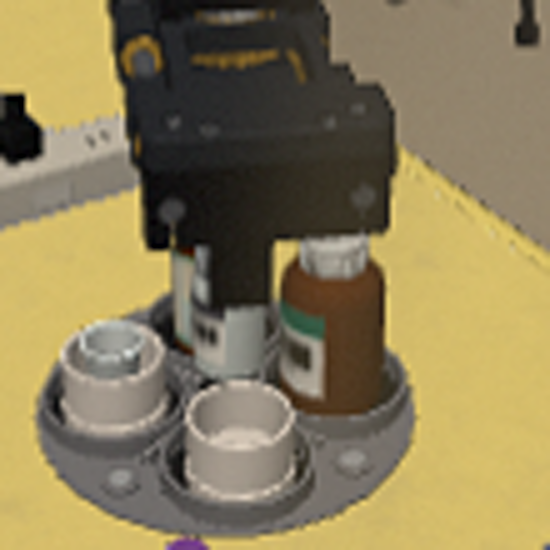

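The vial's body is centred at column 230, against 241 for the sleeve, so it is about 4 mm off toward +x. I'll quantify both with circle fits.

```bash
python3 -c "
from h import *
from scipy.optimize import least_squares
p,d=grab('side'); c=cloud('side',d)
def f(u0,u1,v0,v1,z0,z1,r):
    q=c[v0:v1,u0:u1].reshape(-1,3);q=q[(q[:,2]>z0)&(q[:,2]<z1)&(q[:,1]>.445)&(q[:,1]<.5)]
    s=least_squares(lambda x:np.hypot(q[:,0]-x[0],q[:,1]-x[1])-r,[.474,.455],loss='soft_l1',f_scale=.001); print(len(q),s.x,np.median(q[:,2]),'x range',q[:,0].min(),q[:,0].max())
f(252,272,238,258,.065,.085,.0135)
f(250,277,262,285,.019,.032,.021)"
```

```text
132 [0.47713837 0.46101694] 0.0755015605826917 x range 0.4645896450251342 0.49045768288823
148 [0.4732039  0.46110459] 0.025341113767729573 x range 0.45336649310050836 0.493476237377576
```

Call:
carry_out --deltas '[4,0.5,3,0,0,0,4,0.5,6,0,0,0,4,0.5,8,0,0,0,4,0.5,14,0,0,0,4,0.5,22,0,0,0,4,0.5,30,0,0,0,4,0.5,36,0,0,0,4,0.5,40,0,0,0,4,0.5,42,0,0,0,4,0.5,42,0,0,0]'

```text
clock: 27.15
ee_pos: [0.4708, 0.4599, 0.0659]
tcp_rot: [-0.06, 0.998, -0.001, -0.0]
contact_force: [0.0, -0.3, -0.4]
finger_gap: 0.0225
grasp_force: 10.0
```

Call:
carry_out --deltas '[0,0,0.7,0,0,0,0,0,1.4,0,0,0,0,0,2,0,0,0,0,0,2,0,0,0,0,0,2,0,0,0]'

```text
clock: 27.57
ee_pos: [0.471, 0.4603, 0.065]
tcp_rot: [-0.06, 0.998, 0.0, 0.0]
contact_force: [-0.5, -0.2, 0.3]
finger_gap: 0.0226
grasp_force: 10.0
```

Call:
carry_out --deltas '[0,0,0.6,0,0,0,0,0,1.2,0,0,0,0,0,1.2,0,0,0,0,0,1.2,0,0,0]'

```text
clock: 27.9
ee_pos: [0.4711, 0.4603, 0.0638]
tcp_rot: [-0.06, 0.998, 0.0, 0.0]
contact_force: [0.1, 0.4, 0.8]
finger_gap: 0.0229
grasp_force: 10.0
```

Call:
carry_out --deltas '[0,0,0.5,0,0,0,0,0,0.5,0,0,0,0,0,0.5,0,0,0]'

```text
clock: 28.15
ee_pos: [0.4713, 0.4605, 0.0637]
tcp_rot: [-0.06, 0.998, 0.0, 0.0]
contact_force: [-0.4, -1.0, 4.3]
finger_gap: 0.0223
grasp_force: 10.0
```

Call:
carry_out --deltas '[0,0,0,0,0,0,0,0,0,0,0,0,0,0,0,0,0,0,0,0,0,0,0,0,0,0,0,0,0,0]' --grip 0.6

```text
clock: 28.57
ee_pos: [0.4709, 0.4601, 0.0626]
tcp_rot: [-0.06, 0.998, -0.0, -0.0]
contact_force: [-0.2, 0.4, 0.2]
finger_gap: 0.0472
grasp_force: 0.0
```

Call:
carry_out --deltas '[0,0,-10,0,0,0,0,0,-35,0,0,0,0,0,-70,0,0,0,0,0,-105,0,0,0,0,0,-130,0,0,0,0,0,-130,0,0,0,0,0,-130,0,0,0]'

```text
clock: 29.15
ee_pos: [0.4715, 0.461, 0.1961]
tcp_rot: [-0.06, 0.998, 0.002, 0.002]
contact_force: [0.0, 0.2, -1.5]
finger_gap: 0.0525
grasp_force: 0.0
```

Call:
carry_out --deltas '[40,-60,0,0,0,0,60,-100,0,0,0,0,75,-140,0,0,0,0,85,-180,0,0,0,0,90,-220,0,0,0,0,95,-250,0,0,0,0,95,-250,0,0,0,0,95,-250,0,0,0,0,95,-250,0,0,0,0,95,-250,0,0,0,0]'

```text
clock: 29.98
ee_pos: [0.4067, 0.2008, 0.1928]
tcp_rot: [-0.06, 0.998, -0.0, -0.0]
contact_force: [-0.3, -0.2, 1.1]
finger_gap: 0.0522
grasp_force: 0.0
```

```bash
python3 -c "
from h import *
p,d=grab('side'); t,_=grab('top')
a=cv2.resize(p[165:295,205:335],(500,500),interpolation=cv2.INTER_CUBIC)
b=cv2.resize(t[165:230,150:215],(300,300),interpolation=cv2.INTER_CUBIC)
b=np.vstack([b,np.zeros((200,300,3),np.uint8)])
cv2.imwrite('pics/j1.png',np.hstack([a,b]))
c=cloud('side',d); 
for k,x,y,r in(('brown',.434,.41,.02),('drop',.4835,.3715,.012),('vial',.473,.461,.012)):
    q=c.reshape(-1,3); q=q[(np.hypot(q[:,0]-x,q[:,1]-y)<r)&(q[:,2]<.15)]; print(k,q[:,2].max())
print(status.observe()['clock'],status.observe()['ee_pos'])"
```

```text
brown 0.08553636109458562
drop 0.10842740472302254
vial 0.06719769483658983
30.0833 [0.40670252 0.20147243 0.19270022]
```

View pics/j1.png

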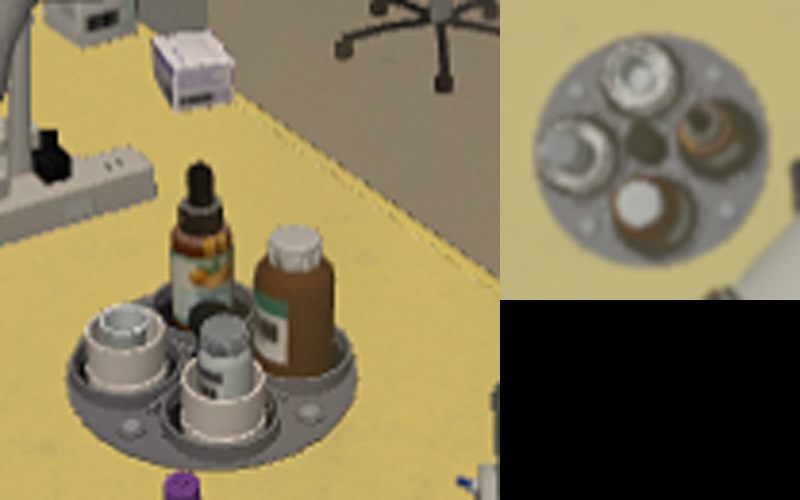

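The picture shows all four items upright in their pockets: dropper (200,310), brown (293,360), and vial in its sleeve (223,390), with the cup untouched at (127,350). Their top heights match fully seated poses to within about 3 mm.

```bash
python3 -c "
from rig import sign_off
print(sign_off())"
```

```text
the job is handed in; nothing more can be done
None
```

The disc is loaded as asked and the job was handed in at about 30 s: the brown bottle is across from the cup, the dropper bottle is next clockwise, and the sleeve is in the last pocket with the vial in it, all upright and fully down in the last pictures, and the cup, cartons and timer were not touched.

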